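# Bring the capped tube under the sampling needle

### The arm

A 6-joint arm with a two-finger parallel gripper is mounted at the origin on the work surface. World frame = base frame: x ahead of the robot, y to its left, z up, the work surface at z = 0. Lengths are in mm, angles in degrees, forces in N, time in s.
With the tool pointing down it reaches from about 400 to 825 mm from the base axis. Payload 7 kg.
Tool frame: the origin (TCP) lies on the centre line of the jaws, within the pads' length; the fingertips stand 25 mm ahead of it and the grasp point (between the pads) lies 6 mm ahead of it; z points along the fingers, x is the direction in which the jaws open and shut, and the axes are right-handed (so a half turn about z gives the same grasp; the last joint's range is limited). The gripper opens to 85 mm and grips with 20 to 120 N. Pads are 22 mm wide; open, the fingers measure 114 mm over their backs; the gripper's body (76 mm by 85 mm) begins 54 mm behind the grasp point. The pads swing forward as they close: fully open they stand 13 mm farther back than shut.
Start: joints at [80.735, 20.546, 0.682, 0, -70.136, -16.507], TCP at [293.485, 607.834, 256.302] pointing down, gripper open.
Joint ranges: [-176.03, 176.03], [-82.01, 121.73], [-58.28, 71.71], [-173.87, 95.51], [-174.79, -0.11], [-173.66, 173.66]. Speed limits (degrees/s): [136.94, 136.94, 172.46, 180, 180, 180].

### API

Orientations are given as a 3x3 rotation matrix whose columns are the frame's x, y, z axes.
In Python, from plant import move_pose, line_to, goto_joints, grip, sleep, ik, capture, calibration, PlanningError, sign_off, read_time, read_qpos, read_dq, read_joint_efforts, read_tcp_pos, read_eef_rot, read_wrist_force, read_moment, read_gripper_width gives the robot as it stands. The module is installed in compiled form; this text tells all that it offers. Calls block until the motion is done:
- move_pose(position, orientation): joint-space move of the TCP to a pose.
- line_to(position, attitude=None, speed=150, stop_force=None): straight line of the TCP; attitude=None keeps the orientation; speed is the mean speed in mm/s. With stop_force (N) it stops when the force on the tool has changed by that much, and returns True; else False.
- goto_joints(angles): joint-space move.
- grip(opening, effort=None): finger opening in mm; effort is the grip in N (None keeps the last); returns when the fingers have stopped.
- sleep(seconds).
- ik(position, orientation): joint angles nearest the present ones, or None.
- capture(name): name is "side" or "top" or "wrist"; returns (picture, depth): 420x560x3 uint8, red, green, blue; 420x560 float32, mm along the optical axis (not along the pixel's ray), 0 where there is no reading.
- calibration(name): a dict with "mtx" (3x3 intrinsics, pixels), "view" (4x4, takes a point from world to camera coordinates); the wrist camera has in their place "tool_from_camera" (4x4, takes a point from camera to tool coordinates, whose origin is the TCP and whose axes are the tool frame's). Camera axes: x right, y up, looking along -z (the intrinsics and any distortion apply to the point x, -y, -z); pixel columns grow to the right and rows downward; lengths in mm; the calibration is good to about 2 mm. A picture is of the moment at which its call begins: read the wrist's pose just before it. calibration takes no time and is no camera call.
A pose or a line that the arm cannot do raises PlanningError and nothing moves.
- sign_off(): hands the job in, once; it reports no verdict.
Readings, each from a call of its own:
- read_time(): time.
- read_qpos(): joint angles.
- read_dq(): joint speeds.
- read_joint_efforts(): joint torques, N m.
- read_tcp_pos(): TCP position.
- read_eef_rot(): TCP orientation.
- read_wrist_force(): force on the tool from outside, world axes, zero at the start.
- read_moment(): the same for the moment, N m.
- read_gripper_width(): finger opening in mm.
Only numpy, scipy, OpenCV 4.12 (cv2) and the standard library are available. Lean on these libraries where they do the work, as an engineer would, in place of code of your own. Each camera call takes 0.05 s, during which the arm holds its last target.

### The job

On the sampler, push on one of the rotor's four arms to turn the rotor until the tall capped tube stands at the station, where the black arrow on the deck points. Then push the swinging probe arm round until its needle stands over the middle of the tube's cap. Only push: do not touch the tube itself, lift the rotor or disturb the other things on the deck and bench.

Things in the scene. Friction and masses are not known exactly. Their poses are not given: they have to be found in the camera images.
- sampler: off-white flat deck, 270 (x) x 400 (y) x 20 mm high, fixed to the bench. Origin at the centre of its underside. In its frame the rotor's axis is at (0, -70), the station at (0, 25), the probe's post (34 mm diameter) at (0, 120) mm. A black arrow, flat on the deck between station and post, points at the station.
- station (a point): the point where the tube must stand, 95 mm from the rotor's axis towards the probe's post, at the height of the cap's top (100 mm above the bench)
- rotor_axis (a point): on the rotor's axis at mid height of its arms, 58 mm above the bench. Dark grey rotor: hub of 22 mm radius, four level arms 90 degrees apart, 12 mm wide, 50 to 66 mm above the bench, 30 mm clear of the deck below; each ends in a round holder, 28 mm diameter, centred 95 mm from the axis. Bare arm to push: 25 to 78 mm from the axis. Three holders have low clear cups (top 74 mm high), one the tube.
- rotor (a joint): turning angle of the rotor, rad, counter-clockwise from above; 0 (or any whole turn) when the tube is at the station. It turns endlessly both ways, and its friction (about 1 N of push at 60 mm) stops it where it is left. Its arms stand at 0, 90, 180 and 270 degrees from the tube's arm.
- spindle (a joint): how far the rotor is lifted off its seat, m; 0 seated (held only by its 0.5 kg weight). It must not be lifted.
- tube: the tall capped tube, 16 mm diameter with a black cap 20 mm diameter and 18 mm high, clipped in one of the rotor's holders. Origin on its axis, 60 mm below the cap's top. Not to be touched.
- tube_cap (a point): middle of the top of the tube's cap, 100 mm above the bench, 95 mm from the rotor's axis
- probe (a joint): angle of the probe arm, rad, counter-clockwise from above; 0 when it points from its post straight at the station (deck -y); negative when parked, swung clockwise towards the deck's -x side. Stops at -1.75 and +0.8. Friction (about 1 N of push at 60 mm) keeps it where it is left.
- probe_axis (a point): on the probe arm's axis, at the mid height of the arm, 145 mm above the bench. Round boss of 20 mm radius around it; bare aluminium arm, 16 mm wide, 22 mm high (134 to 156 mm above the bench), from 20 to 100 mm from the axis
- needle (a point): lower tip of the needle under the far end of the probe arm, 95 mm from the arm's axis, 120 mm above the bench (20 mm above the cap)
- vial: amber vial with white cap, 28 mm diameter, 45 mm high, loose on the deck; origin under its centre. Leave alone.
- cup: small white cup, 36 mm diameter, 30 mm high, loose on the deck; origin under its centre. Leave alone.
- jar: small white jar, 34 mm diameter, 40 mm high, loose on the deck; origin under its centre. Leave alone.
- rack: white tube rack with capped tubes, 60 x 150 x 92 mm high, loose on the bench; origin under its centre. Leave alone.
- wash: white bottle, 64 mm diameter, 160 mm high, loose on the bench; origin under its centre. Leave alone.
- bin: yellow open bin, 110 x 110 x 120 mm high, loose on the bench; origin under its centre. Leave alone.
- tips: grey-blue box, 90 x 120 x 55 mm high, loose on the bench; origin under its centre. Leave alone.

How it is judged:
By the outcome, as a careful person would: the job done as asked, in the order asked, and still so for the second after the job is handed in, with the robot touching nothing.
It also fails if it takes over 53 s, if anything falls off the work surface, if the arm or the gripper's body presses on something with over 40 N, if the wrist force passes 120 N, or if a joint passes its speed limit or range.

## Working session

There is one attempt and no reset: what is moved stays moved. The work goes in short steps, each a Python script; the robot and the scene stay as the last script left them, time stands still between calls to the robot, and variables do not carry over. Pictures are saved under pics/ and viewed, and the job is handed in when it is done.

```bash
mkdir -p pics; python3 - <<'E'
from plant import *
import cv2,numpy as np
print(read_time())
for n in ["top","side","wrist"]:
    p,d=capture(n); cv2.imwrite(f"pics/{n}0.png",p[:,:,::-1]); np.savez(f"pics/{n}0.npz",p=p,d=d)
    c=calibration(n); print(n,{k:np.round(np.array(v),3).tolist() for k,v in c.items()})
print(read_tcp_pos(),read_eef_rot(),read_time())
E
```

```text
0.0
top {'mtx': [[379.144, 0.0, 279.51], [0.0, 379.144, 209.476], [0.0, 0.0, 1.0]], 'view': [[0.077, -0.997, 0.001, -59.338], [0.973, 0.075, 0.218, -606.736], [-0.218, -0.016, 0.976, -1145.318], [0.0, 0.0, 0.0, 1.0]]}
side {'mtx': [[486.425, 0.0, 284.388], [0.0, 486.425, 210.286], [0.0, 0.0, 1.0]], 'view': [[0.966, -0.256, -0.017, -572.894], [0.198, 0.703, 0.683, -191.337], [-0.163, -0.663, 0.731, -1270.411], [0.0, 0.0, 0.0, 1.0]]}
wrist {'mtx': [[310.482, 0.0, 276.136], [0.0, 310.482, 207.317], [0.0, 0.0, 1.0]], 'tool_from_camera': [[1.0, 0.001, 0.0, 0.986], [0.001, -0.955, -0.297, -74.831], [-0.0, 0.297, -0.955, -117.533], [0.0, 0.0, 0.0, 1.0]]}
[293.36285861 607.53680965 255.5802243 ] [[-4.34861930e-01 -9.00497036e-01 -4.36247831e-04]
 [-9.00496228e-01  4.34862128e-01 -1.21337271e-03]
 [ 1.28234619e-03 -1.34810072e-04 -9.99999169e-01]] 0.15
```

View pics/top0.png

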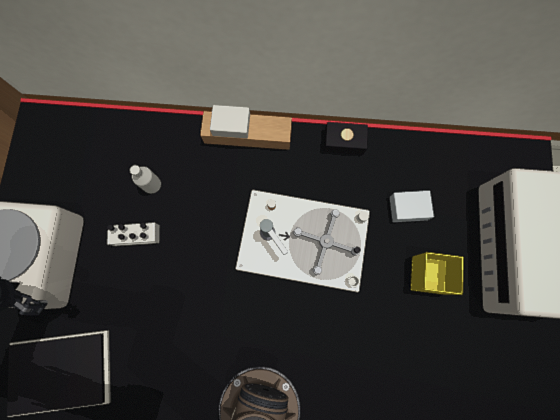

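View pics/side0.png

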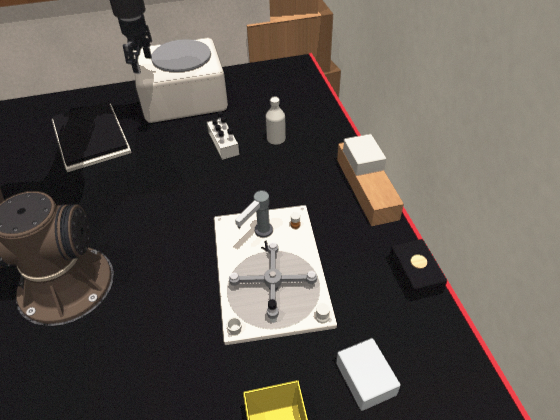

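View pics/wrist0.png

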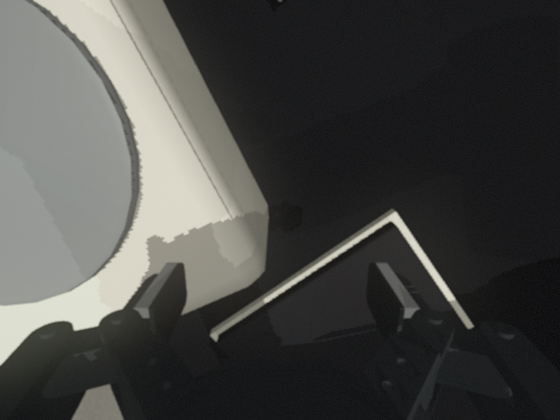

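The top view shows the deck at about (237–370, 190–290), the rotor hub at (326,241) and the tube cap at (356,250), roughly opposite the station. The probe post is at (267,228), with its arm parked towards (285,250). Next I measure these.

```bash
cat > h.py <<'E'
import numpy as np,cv2
from plant import *
def ray(n,u,v,z):
    c=calibration(n);K=np.array(c['mtx']);V=np.array(c['view'])
    d=np.linalg.inv(K)@np.array([u,v,1.]);d=np.array([d[0],-d[1],-d[2]])
    R=V[:3,:3];o=-R.T@V[:3,3];w=R.T@d
    return o+w*(z-o[2])/w[2]
def proj(n,P):
    c=calibration(n);K=np.array(c['mtx']);V=np.array(c['view'])
    p=V[:3,:3]@np.array(P)+V[:3,3];q=K@np.array([p[0],-p[1],-p[2]]);return q[:2]/q[2]
E
python3 - <<'E'
from h import *
for n,(x0,x1,y0,y1) in {"top":(225,380,180,300),"side":(205,340,180,345)}.items():
    z=np.load(f"pics/{n}0.npz");p=z['p']
    c=p[y0:y1,x0:x1,::-1];f=min(800//(x1-x0),600//(y1-y0))
    cv2.imwrite(f"pics/{n}0c.png",cv2.resize(c,None,fx=f,fy=f,interpolation=cv2.INTER_CUBIC));print(n,f)
    m=np.zeros(p.shape[:2],np.uint8);m[y0:y1,x0:x1]=(p[y0:y1,x0:x1].min(2)>90)
    m=cv2.morphologyEx(m,cv2.MORPH_OPEN,np.ones((3,3)))
    cs,_=cv2.findContours(m,cv2.RETR_EXTERNAL,cv2.CHAIN_APPROX_NONE);k=max(cs,key=cv2.contourArea)
    # world pts at z=20
    k=cv2.convexHull(k)
    W=np.array([ray(n,u,v,20)[:2] for u,v in k[:,0]],np.float32)
    r=cv2.minAreaRect(W);print(r, cv2.boxPoints(r).round(1).tolist())
    # dark cap
E
```

```text
top 5
((527.98046875, -97.28480529785156), (400.822509765625, 271.43231201171875), 84.1460189819336) [[372.5, -282.79998779296875], [642.5, -310.5], [683.4000244140625, 88.19999694824219], [413.3999938964844, 115.9000015258789]]
side 3
((528.8829956054688, -64.27401733398438), (487.6603698730469, 269.9572448730469), 84.13272857666016) [[369.70001220703125, -293.0], [638.2000122070312, -320.6000061035156], [688.0999755859375, 164.5], [419.5, 192.10000610351562]]
```

```bash
ls pics
```

```text
side0.npz
side0.png
side0c.png
top0.npz
top0.png
top0c.png
wrist0.npz
wrist0.png
```

View pics/top0c.png

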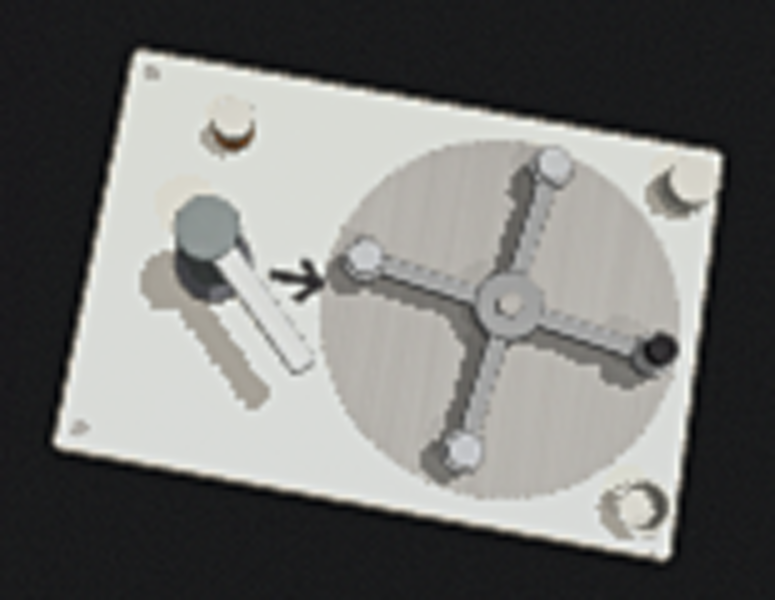

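View pics/side0c.png

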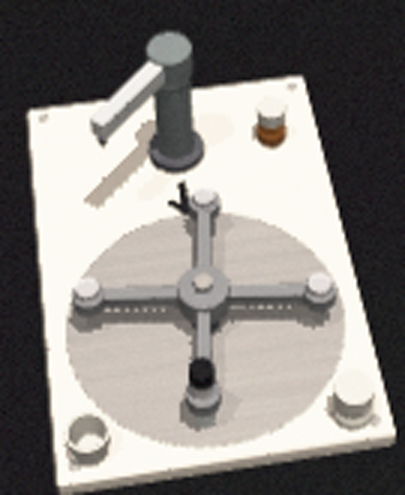

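```bash
python3 - <<'E'
from h import *
th=np.arcsin(-.1021)
R=np.array([[np.cos(th),-np.sin(th)],[np.sin(th),np.cos(th)]]);C=np.array([528.,-97.3])
for n,x,y in [("rotor",0,-70),("station",0,25),("post",0,120)]: print(n,C+R@[x,y])
def dk(n,u,v,z): w=ray(n,u,v,z); return w[:2].round(1),(R.T@(w[:2]-C)).round(1)
def t(x,y): return 225+x/5-.4,180+y/5-.4
def s(x,y): return 205+x/3-.33,180+y/3-.33
for nm,p,z in [("hub",(510,303),72),("cap",(659,349),100),("posttop",(207,227),160),("armtip",(300,368),156),("vial",(232,117),45),("jar",(690,183),40),("cup",(634,508),30),("hold+",(366,257),74),("holdfar",(553,166),74),("holdnear",(463,451),74)]:
    print("T",nm,*dk("top",*t(*p),z))
for nm,p,z in [("hub",(203,283),72),("cap",(201,366),100),("posttop",(168,47),160),("armtip",(98,125),156),("hold+",(205,198),74),("holdfar",(321,284),74),("holdnear",(87,288),74)]:
    print("S",nm,*dk("side",*s(*p),z))
d=np.load("pics/top0.npz")['d']
E
```

```text
rotor [ 520.853      -166.93418981]
station [530.5525    -72.4306465]
post [540.252       22.07289682]
T hub [ 521.6 -166.9] [  0.7 -69.9]
T cap [ 496.3 -255.4] [ -15.4 -160.5]
T posttop [539.4  21.8] [ -0.8 119.7]
T armtip [462.  -38.4] [-71.7  51.8]
T vial [633.9  17.4] [ 93.7 124.9]
T jar [ 614.1 -283.6] [ 104.6 -176.6]
T cup [ 403.4 -256.5] [-107.7 -171.1]
T hold+ [543.4 -75.1] [13.  23.7]
T holdfar [ 610.8 -189.5] [ 91.8 -83.3]
T holdnear [ 427.7 -142.5] [-95.2 -55.2]
S hub [ 519.3 -166.4] [ -1.6 -69.6]
S cap [ 495.6 -260.1] [ -15.6 -165.3]
S posttop [537.6  20. ] [ -2.5 117.6]
S armtip [462.5 -48.6] [-70.1  41.8]
S hold+ [542. -82.] [12.4 16.7]
S holdfar [ 611.4 -194.5] [ 92.9 -88.1]
S holdnear [ 426.8 -147.3] [-95.6 -60. ]
```

Both cameras agree with the rect fit: the deck is about 401×271 mm and the rotor, post and holders sit where they should. The tube is at about +170° and the probe at about −45°. I'll push the arm at deck 350° clockwise, round the side away from the probe.

```bash
cat >> h.py <<'E'
th=np.arcsin(-.1021)
Rd=np.array([[np.cos(th),-np.sin(th)],[np.sin(th),np.cos(th)]]);C=np.array([528.,-97.3])
def W(x,y): return C+Rd@np.array([x,y])
def down(yaw): # tool x at world yaw (rad)
    x=np.array([np.cos(yaw),np.sin(yaw),0]);z=np.array([0,0,-1.]);return np.column_stack([x,np.cross(z,x),z])
def fing(phi,z,r=53,off=17.):  # phi deck deg of pushed arm; finger on its ccw side; tool x inward
    a=np.radians(phi);e=np.array([np.cos(a),np.sin(a)]);t=np.array([-e[1],e[0]])
    p=W(*(np.array([0,-70])+r*e+off*t));return [p[0],p[1],z],down(a+th+np.pi)
E
python3 - <<'E'
from h import *
for ph in (372,300,240,180):
    for z in (200,70): print(ph,z,np.round(fing(ph,z)[0],1),ik(*fing(ph,z)))
E
```

```text
372 200 [ 571.7 -144.4  200. ] [  4.81048918  15.02568254 -14.93595416   0.         -60.0383633
   1.32940013]
372 70 [ 571.7 -144.4   70. ] [  4.81048918  23.09493742 -22.97619074   0.         -43.92887184
   1.32940013]
300 200 [ 558.  -208.3  200. ] [ -1.68986123  15.56608897 -14.18224266   0.         -60.25166836
 -64.17024945]
300 70 [ 558.  -208.3   70. ] [ -1.68986123  23.54945503 -22.18611106   0.         -44.26443391
 -64.17024945]
240 200 [ 503.6 -219.8  200. ] [  -3.15474361   11.35719346  -19.86628747    0.          -58.77651907
 -122.70536708]
240 70 [ 503.6 -219.8   70. ] [-3.15474361e+00  2.00285744e+01 -2.81925163e+01 -2.54444375e-14
 -4.17789094e+01 -1.22705367e+02]
180 200 [ 466.4 -178.4  200. ] [  1.65131723   6.62627663 -25.72572198   0.         -57.64800139
 172.48857208]
180 70 [ 466.4 -178.4   70. ] [  1.65131723  16.12115499 -34.51854701   0.         -39.360298
 172.48857208]
```

```bash
cat >> h.py <<'E'
def fing(phi,z,r=53,off=17.):
    a=np.radians(phi);e=np.array([np.cos(a),np.sin(a)]);t=np.array([-e[1],e[0]])
    p=W(*(np.array([0,-70])+r*e+off*t));return [p[0],p[1],z],down(min(a,np.radians(358))+th)
E
python3 - <<'E'
from h import *
for ph in (370,350,180): print(ph,ik(*fing(ph,70)))
grip(0,20); 
move_pose(*fing(370,230)); print(read_time(),read_qpos(),read_gripper_width())
c,_=capture("wrist"); cv2.imwrite("pics/w1.png",c[:,:,::-1])
p,_=capture("top");cv2.imwrite("pics/t1.png",p[:,:,::-1])
E
```

```text
370 [  4.62106922  23.18401303 -22.82167957   0.         -43.9943074
 167.51882009]
350 [  2.67595216  23.85125706 -21.65922159   0.         -44.48952135
 161.46393716]
180 [  1.65131723  16.12115499 -34.51854701   0.         -39.360298
  -7.51142792]
3.75 [ 4.66411917e+00  1.37542160e+01 -1.24679046e+01 -2.19857861e-04
 -6.37741839e+01  1.67495680e+02] -0.11814519686578441
```

View pics/w1.png

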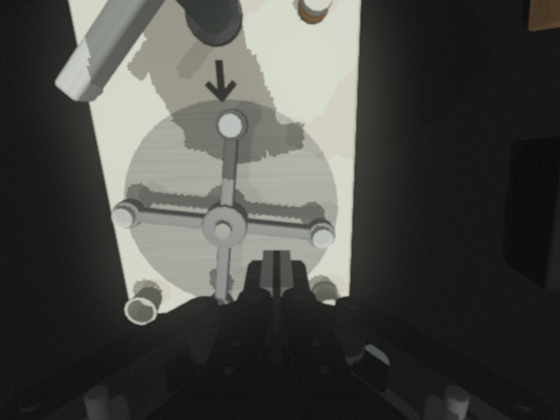

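The wrist view shows the shut fingertips at (277,255), with the arrow at (220,80), hub at (224,228) and probe arm end at (80,80) all clear. Descending and pushing.

```bash
python3 - <<'E'
from h import *
print("hit",line_to(fing(370,70)[0],None,180,stop_force=8), read_tcp_pos(), read_wrist_force())
f=[]
for ph in np.arange(364,183,-7.):
    line_to(*fing(ph,70),speed=45); f.append(np.round(np.linalg.norm(read_wrist_force()[:2]),1))
print(f, read_time(), read_wrist_force(), read_tcp_pos(), fing(ph,70)[0],ph)
p,_=capture("top");cv2.imwrite("pics/t2.png",cv2.resize(p[170:310,215:395,::-1],None,fx=4,fy=4,interpolation=2))
p,_=capture("side");cv2.imwrite("pics/s2.png",cv2.resize(p[170:350,195:350,::-1],None,fx=3,fy=3,interpolation=2))
E
```

```text
hit False [ 573.23500135 -146.14536422   70.92924686] [-0.09866417  0.32229698  0.98880636]
[np.float64(0.5), np.float64(0.2), np.float64(0.7), np.float64(0.2), np.float64(0.6), np.float64(0.4), np.float64(0.8), np.float64(0.7), np.float64(0.4), np.float64(0.3), np.float64(0.8), np.float64(0.7), np.float64(0.5), np.float64(0.6), np.float64(1.0), np.float64(0.3), np.float64(0.2), np.float64(0.6), np.float64(0.6), np.float64(0.6), np.float64(0.5), np.float64(0.7), np.float64(0.3), np.float64(0.5), np.float64(1.2), np.float64(0.4)] 12.675 [-0.40641811  0.06199337  0.79288646] [ 469.08031684 -186.88672809   70.02951145] [np.float64(468.8637224051516), np.float64(-186.81169003789375), 70] 189.0
```

View pics/t2.png

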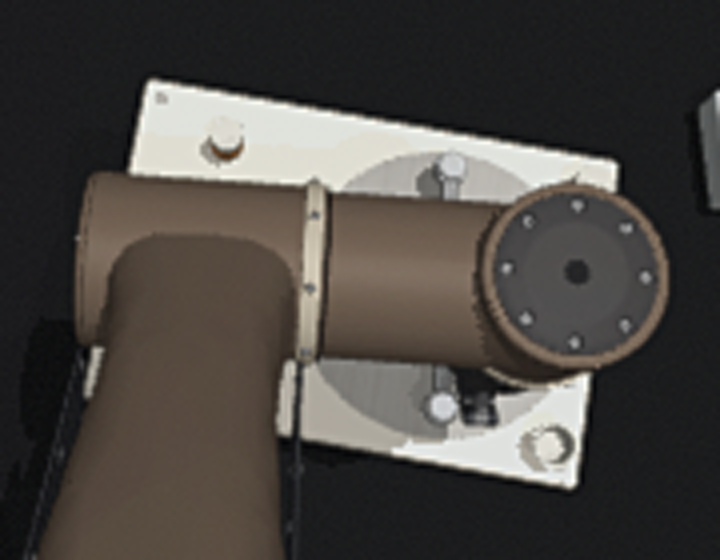

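View pics/s2.png

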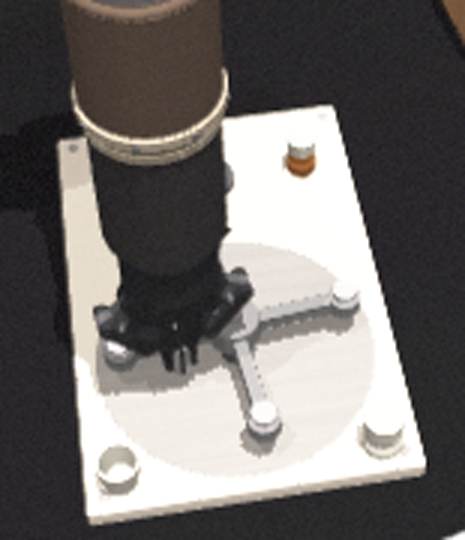

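The push is working. The far holder is at about (451,165) in the enlarged top crop and the near one at (441,406), while the arm hides the rest. I'll push nearly to the end, back off, lift and measure.

```bash
python3 - <<'E'
from h import *
for ph in (185.,182.): line_to(*fing(ph,70),speed=30)
sleep(.1)
line_to(fing(189,70)[0],None,60)
print(read_time(),read_wrist_force())
p=fing(200,215)[0]; line_to([p[0],p[1],215],None,200)
# away to see, tool clear of top camera: go toward robot/-y
line_to([430,-330,215],None,300)
print(read_time())
for n,(x0,x1,y0,y1) in {"top":(225,380,180,300),"side":(205,340,180,345)}.items():
    p,_=capture(n);np.savez(f"pics/{n}3.npz",p=p);f=min(800//(x1-x0),600//(y1-y0))
    cv2.imwrite(f"pics/{n}3c.png",cv2.resize(p[y0:y1,x0:x1,::-1],None,fx=f,fy=f,interpolation=2))
E
```

```text
13.675 [-0.04563565 -0.60838417 -0.15126606]
15.1667
```

View pics/top3c.png

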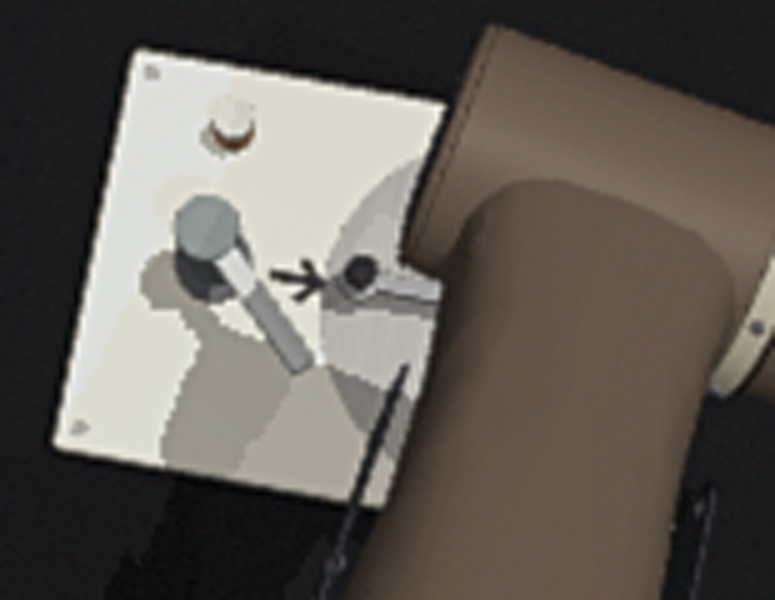

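View pics/side3c.png

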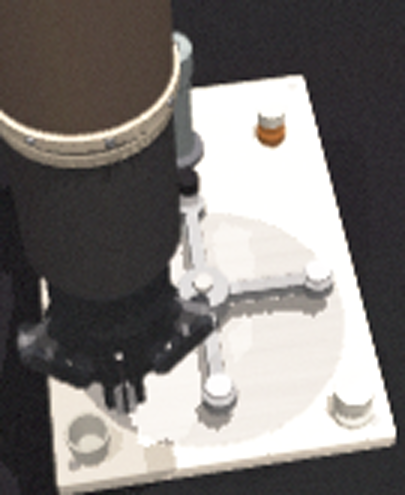

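The top view now shows the cap at crop (361,272), just beyond the arrow tip. Next I get its offset from the station, and the holder positions from the side view.

```bash
python3 - <<'E'
from h import *
def dk(w): return Rd.T@(w[:2]-C)
def rep(n,u,v,z,off):
    d=dk(ray(n,u,v,z))-[0,-70]; print(n,d.round(1),"r",np.hypot(*d).round(1),"rotor err deg",(np.degrees(np.arctan2(d[1],d[0]))-off).round(2))
p=np.load("pics/top3.npz")['p']
m=(p.max(2)<75).astype(np.uint8);m[:, :290]=0;m[:,304:]=0;m[:228]=0;m[241:]=0
n,l,s,c=cv2.connectedComponentsWithStats(m);print(s,c)
i=1+np.argmax(s[1:,4]);print(proj("top",[*W(0,25),100]))
rep("top",*c[i],100,90); rep("top",225+361/5-.4,180+272/5-.4,100,90)
# before
p=np.load("pics/top0.npz")['p'];m=(p.max(2)<75).astype(np.uint8);m[:, :350]=0;m[:,364:]=0;m[:243]=0;m[257:]=0
n,l,s,c=cv2.connectedComponentsWithStats(m);i=1+np.argmax(s[1:,4]);rep("top",*c[i],100,90)
S=lambda x,y:(205+x/3-.33,180+y/3-.33)
rep("side",*S(320,271),74,0);rep("side",*S(220,387),74,-90)
print(np.array(S(203,283)))
E
```

```text
[[     0      0    560    420 235168]
 [   294    231      6      7     32]] [[279.49768676 209.49666621]
 [296.5        234.        ]]
[297.06525999 233.66789797]
top [-1.3 96.5] r 96.5 rotor err deg 0.79
top [-1.2 95.6] r 95.6 rotor err deg 0.69
top [-16.  -90.4] r 91.8 rotor err deg -190.03
side [94.6 -5.3] r 94.7 rotor err deg -3.18
side [ -2.4 -99.9] r 99.9 rotor err deg -1.39
[272.33666667 274.00333333]
```

```bash
cat >> h.py <<'E'
def wray(pos,R,u,v,z):
    c=calibration("wrist");K=np.array(c['mtx']);T=np.array(c['tool_from_camera'])
    d=np.linalg.inv(K)@np.array([u,v,1.]);d=np.array([d[0],-d[1],-d[2]])
    o=R@T[:3,3]+pos;w=R@T[:3,:3]@d
    return o+w*(z-o[2])/w[2]
def dk(w): return Rd.T@(np.asarray(w)[:2]-C)
E
python3 - <<'E'
from h import *
pos=[*W(-75,-5),245]
move_pose(pos,down(th-np.pi/2)); sleep(.2)
P,R=np.array(read_tcp_pos()),np.array(read_eef_rot())
p,d=capture("wrist");np.savez("pics/w4.npz",p=p,d=d,P=P,R=R);cv2.imwrite("pics/w4.png",p[:,:,::-1]);print(read_time(),P,read_qpos())
E
```

```text
16.4833 [452.80785213 -95.39126458 244.70687355] [ 1.25932508e+01  6.36024923e-01 -2.59293129e+01  2.19462814e-03
 -6.34686969e+01  7.14141996e+01]
```

View pics/w4.png

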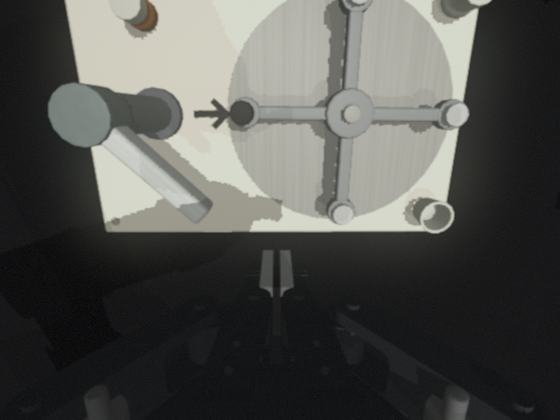

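The wrist view shows the cap at (240,112), hub at (352,113), post foot at (155,112) and probe tip at (203,210). The tube is almost on the line from hub to arrow. Now I'll quantify this.

```bash
python3 - <<'E'
from h import *
z=np.load("pics/w4.npz");p,P,R=z['p'],z['P'],z['R']
g=p.max(2)
m=np.zeros(g.shape,np.uint8);m[98:128,226:256]=g[98:128,226:256]<62
n,l,s,c=cv2.connectedComponentsWithStats(m);i=1+np.argmax(s[1:,4]);print(s[i],c[i]);print("cap",dk(wray(P,R,*c[i],100)).round(1))
f=2.5
im=cv2.resize(p[0:240,90:400,::-1],None,fx=f,fy=f,interpolation=2);cv2.imwrite("pics/w4c.png",im)
for nm,u,v,h in [("hub",352,113,72),("cupR",456,114,74),("cupN",343,212,74),("cupF",358,0,74),("posttop",80,114,160),("foot",155,112,22)]: print(nm,dk(wray(P,R,u,v,h)).round(1))
# deck near edge line
pts=[]
for u in list(range(230,420,5)):
    col=g[215:245,u].astype(float);k=np.where(col>110)[0]
    if len(k): pts.append((u,215+k.max()+.5))
w=np.array([dk(wray(P,R,u,v,20)) for u,v in pts]);q=np.polyfit(w[:,1],w[:,0],1);print("near edge x=",np.median(w[:,0]),"slope deg",np.degrees(np.arctan(q[0])))
# arm edges: tube arm columns 275..320, opposite 385..430
for a,b in ((268,320),(385,432)):
    for u in range(a,b,8): print(u,g[100:128,u].tolist()) if u in (a,a+24) else 0
E
```

```text
Traceback (most recent call last):
ValueError: attempt to get argmax of an empty sequence
```

```bash
python3 - <<'E'
from h import *
z=np.load("pics/w4.npz");p,P,R=z['p'],z['P'],z['R']
g=p.max(2)
print(g[112,222:270].tolist());print(g[95:130,240].tolist())
f=2.5
im=cv2.resize(p[0:240,90:400,::-1],None,fx=f,fy=f,interpolation=2);cv2.imwrite("pics/w4c.png",im)
for nm,u,v,h in [("cap",240.5,112.5,100),("hub",352,113,72),("cupR",456,114,74),("cupN",343,212,74),("cupF",358,0,74),("posttop",80,114,160),("foot",155,112,22)]: print(nm,dk(wray(P,R,u,v,h)).round(1))
pts=[]
for u in list(range(230,420,5)):
    col=g[215:245,u].astype(float);k=np.where(col>110)[0]
    if len(k): pts.append((u,215+k.max()+.5))
w=np.array([dk(wray(P,R,u,v,20)) for u,v in pts]);q=np.polyfit(w[:,1],w[:,0],1);print("near edge x=",np.median(w[:,0]),"slope deg",np.degrees(np.arctan(q[0])))
for u in (275,310,390,425): print(u,g[100:128,u].tolist())
E
```

```text
[79, 79, 76, 77, 77, 81, 85, 81, 73, 71, 74, 75, 71, 75, 75, 74, 75, 77, 74, 76, 76, 75, 76, 77, 75, 76, 75, 75, 75, 73, 64, 79, 120, 151, 156, 154, 149, 146, 150, 154, 154, 153, 153, 156, 157, 161, 160, 159]
[169, 165, 153, 139, 136, 106, 78, 74, 78, 78, 78, 77, 78, 75, 77, 76, 78, 74, 74, 75, 77, 73, 74, 72, 74, 74, 73, 73, 70, 71, 82, 95, 105, 112, 112]
cap [-1.8 22.2]
hub [ -2.8 -74.4]
cupR [  -3.9 -166.5]
cupN [-95.3 -71.6]
cupF [ 84.3 -72.8]
posttop [ -2.  115.8]
foot [ -1.4 120.3]
near edge x= -137.25967795883798 slope deg 0.20263242637802392
275 [174, 174, 174, 173, 173, 164, 143, 146, 159, 164, 161, 155, 154, 153, 152, 151, 151, 146, 133, 115, 108, 114, 117, 141, 170, 178, 179, 180]
310 [171, 171, 171, 171, 170, 165, 147, 139, 153, 163, 164, 162, 162, 161, 161, 160, 160, 157, 149, 130, 113, 120, 124, 125, 138, 157, 162, 162]
390 [167, 167, 168, 168, 168, 167, 162, 148, 142, 152, 159, 159, 159, 158, 158, 157, 157, 157, 153, 143, 125, 114, 119, 123, 143, 171, 178, 177]
425 [164, 165, 165, 164, 151, 119, 108, 114, 128, 146, 156, 156, 155, 155, 154, 154, 153, 153, 153, 146, 128, 109, 115, 119, 120, 119, 120, 119]
```

View pics/w4c.png

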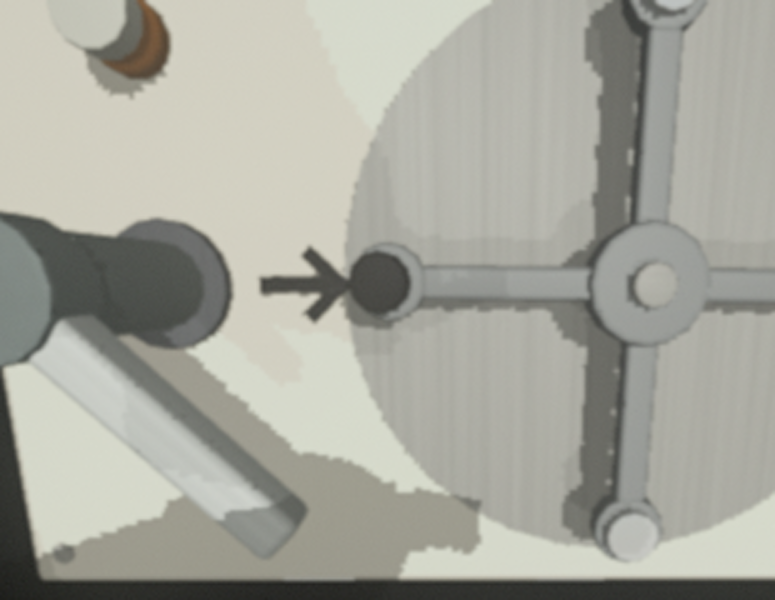

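The wrist view puts the tube within about 0.5° (under 1 mm) of the station. Top and wrist disagree only inside the calibration error, so I'm moving on to the probe.

```bash
cat >> h.py <<'E'
def pf(q,z,r=60,off=19.):
    a=np.radians(-90+q);e=np.array([np.cos(a),np.sin(a)]);t=np.array([-e[1],e[0]])
    p=W(*(np.array([0,120])+r*e-off*t));return [p[0],p[1],z],down(a+th)
E
python3 - <<'E'
from h import *
z=np.load("pics/w4.npz");P,R=z['P'],z['R'];d=z['d']
T=np.array(calibration("wrist")['tool_from_camera']);K=np.array(calibration("wrist")['mtx'])
for u,v in [(80,110),(150,165),(190,200)]:
    k=d[v,u];c=np.linalg.inv(K)@[u,v,1]*k;w=R@(T[:3,:3]@np.array([c[0],-c[1],-c[2]])+T[:3,3])+P;print("height",w[2],dk(w))
q=-68
move_pose(*pf(q,245))
print("hit",line_to(pf(q,162)[0],None,150,stop_force=8),read_tcp_pos(),read_wrist_force())
f=[]
for a in (-61,-54,-47,-40,-33,-26,-19,-13,-8,-5):
    line_to(*pf(a,162),speed=40 if a<-10 else 25);f.append(np.round(np.linalg.norm(read_wrist_force()[:2]),1))
print(f,read_time());sleep(.1)
line_to(pf(-14,162)[0],None,60)
line_to(pf(-14,245)[0],None,200)
move_pose([*W(-75,-5),245],down(th-np.pi/2)); sleep(.2)
P,R=np.array(read_tcp_pos()),np.array(read_eef_rot())
p,d=capture("wrist");np.savez("pics/w5.npz",p=p,d=d,P=P,R=R);cv2.imwrite("pics/w5c.png",cv2.resize(p[0:240,50:360,::-1],None,fx=2.5,fy=2.5,interpolation=2));print(read_time())
p,_=capture("top");cv2.imwrite("pics/t5c.png",cv2.resize(p[180:300,225:380,::-1],None,fx=5,fy=5,interpolation=2));p,_=capture("side");cv2.imwrite("pics/s5c.png",cv2.resize(p[180:345,205:340,::-1],None,fx=3,fy=3,interpolation=2))
E
```

```text
height 160.16781912920135 [  0.34326723 115.20577573]
height 156.50000963996163 [-34.71823779  77.51638113]
height 157.32965296838358 [-58.79466666  52.7370586 ]
hit False [477.85949869  23.62147818 162.64027895] [-0.06239279  0.07251816 -0.6235712 ]
[np.float64(0.2), np.float64(0.4), np.float64(0.9), np.float64(0.4), np.float64(0.2), np.float64(0.7), np.float64(0.2), np.float64(0.5), np.float64(1.1), np.float64(1.0)] 21.825
23.4833
```

View pics/w5c.png

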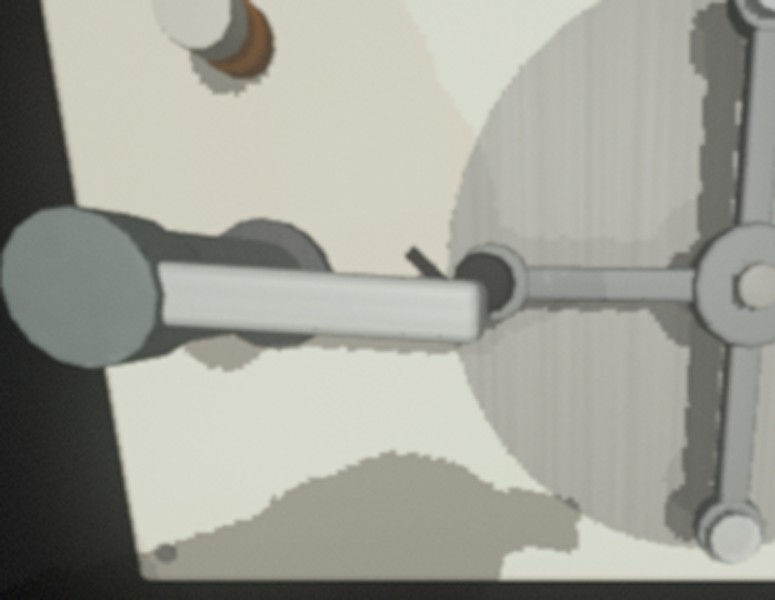

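View pics/s5c.png

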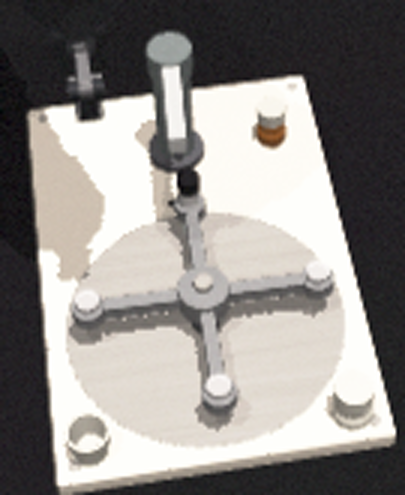

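View pics/t5c.png

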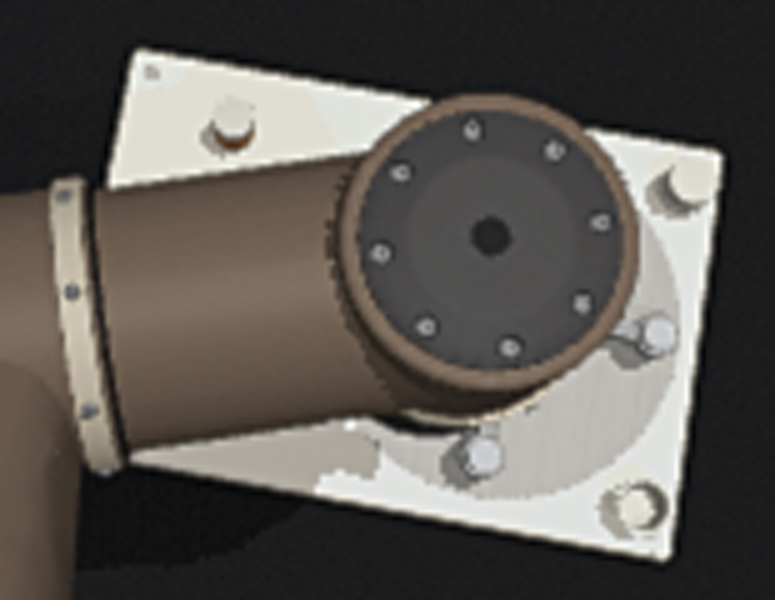

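The wrist view shows the probe arm from (161,293) to (480,311) in the crop, a few degrees short of the cap at (485,285). I'm measuring its direction.

```bash
python3 - <<'E'
from h import *
z=np.load("pics/w5.npz");p,P,R=z['p'],z['P'],z['R'];g=p.max(2).astype(int)
for u in (125,150,175,200,225): print(u,g[100:145,u].tolist())
print(P)
for u,v in [(161,293),(480,311)]:
    w=dk(wray(P,R,50+u/2.5-.3,v/2.5-.3,156));print(w)
print("cap",dk(wray(P,R,50+485/2.5-.3,285/2.5-.3,100)))
E
```

```text
125 [85, 84, 84, 86, 98, 133, 166, 182, 190, 195, 200, 200, 197, 197, 195, 195, 195, 196, 196, 196, 196, 196, 196, 194, 195, 196, 194, 186, 176, 161, 126, 92, 82, 85, 82, 85, 106, 140, 157, 160, 170, 190, 204, 214, 217]
150 [90, 88, 90, 90, 89, 91, 114, 151, 178, 186, 192, 198, 201, 201, 198, 198, 197, 196, 196, 197, 198, 199, 198, 198, 197, 197, 198, 197, 193, 183, 171, 149, 109, 89, 90, 90, 98, 123, 150, 159, 160, 159, 161, 169, 187]
175 [112, 114, 114, 115, 113, 113, 113, 117, 132, 162, 181, 190, 198, 204, 204, 202, 201, 200, 199, 198, 199, 200, 200, 199, 198, 199, 198, 197, 199, 196, 186, 171, 158, 132, 118, 141, 158, 164, 183, 212, 218, 217, 218, 218, 218]
200 [210, 210, 210, 210, 210, 210, 210, 210, 207, 188, 160, 172, 185, 195, 203, 206, 206, 204, 203, 201, 201, 201, 202, 203, 203, 201, 201, 199, 198, 198, 199, 195, 185, 173, 155, 145, 156, 160, 160, 166, 188, 213, 218, 218, 218]
225 [210, 210, 210, 210, 210, 206, 196, 168, 121, 84, 85, 119, 158, 180, 192, 202, 209, 209, 208, 205, 204, 204, 203, 204, 206, 207, 205, 203, 202, 200, 199, 200, 199, 188, 172, 159, 146, 152, 159, 159, 161, 183, 213, 218, 217]
[453.25096051 -94.16670132 244.56777627]
[-3.90701456 98.18147147]
[-8.39086946 17.01735553]
cap [-2.53806339 21.12968706]
```

```bash
python3 - <<'E'
from h import *
move_pose(*pf(-15,245)); line_to(pf(-15,162)[0],None,150,stop_force=8)
for a in (-10,-5,-3,-1.7): line_to(*pf(a,162),speed=20)
sleep(.1)
line_to(pf(-13,162)[0],None,60)
line_to(pf(-13,245)[0],None,200)
move_pose([*W(-75,-5),245],down(th-np.pi/2)); sleep(.2)
P,R=np.array(read_tcp_pos()),np.array(read_eef_rot())
p,d=capture("wrist");np.savez("pics/w6.npz",p=p,d=d,P=P,R=R);cv2.imwrite("pics/w6c.png",cv2.resize(p[0:240,50:360,::-1],None,fx=2.5,fy=2.5,interpolation=2));print(read_time())
p,_=capture("side");np.savez("pics/s6.npz",p=p);cv2.imwrite("pics/s6c.png",cv2.resize(p[180:290,225:335,::-1],None,fx=5,fy=5,interpolation=2))
E
```

```text
27.7917
```

View pics/w6c.png

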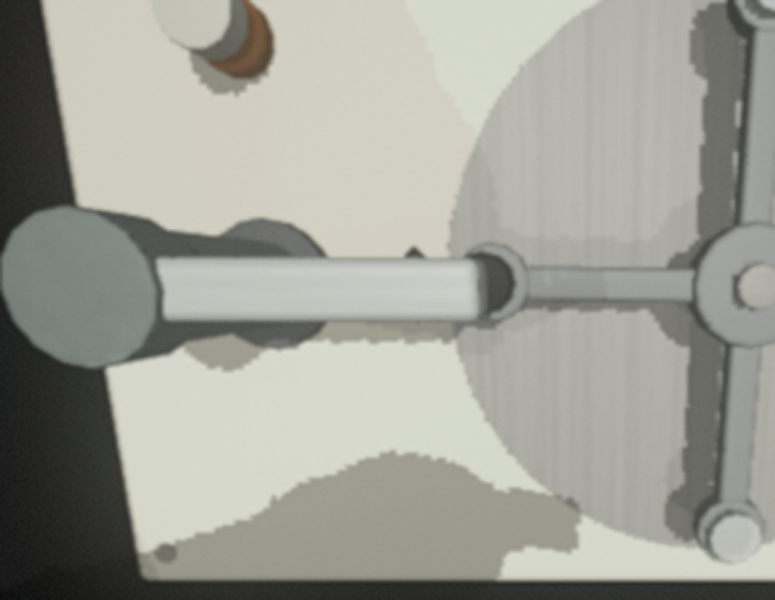

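View pics/s6c.png

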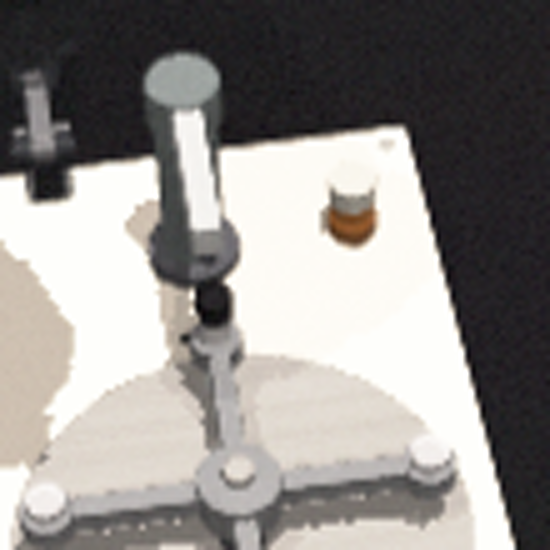

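```bash
python3 - <<'E'
from h import *
z=np.load("pics/w6.npz");p,P,R=z['p'],z['P'],z['R'];g=p.max(2).astype(float)
pts=[]
for u in range(128,236,6):
    col=cv2.GaussianBlur(g,(1,5),0)[95:140,u];gr=np.diff(col)
    a=np.argmax(gr[:18]);b=18+np.argmin(gr[18:]);pts.append((u,95.5+(a+b)/2, a+95.5,b+95.5))
pts=np.array(pts);print(pts[::4])
w=np.array([dk(wray(P,R,u,v,156)) for u,v in pts[:,:2]]);k=np.polyfit(w[:,1],w[:,0],1);print("probe q deg",np.degrees(np.arctan(k[0])),"x at y=25",np.polyval(k,25),"x at 120",np.polyval(k,120))
# reference: near edge direction
e=[]
for u in range(130,420,6):
    col=g[215:245,u];kk=np.where(col>100)[0]
    if len(kk): e.append(dk(wray(P,R,u,215.5+kk.max(),20)))
e=np.array(e);e=e[abs(e[:,0]-np.median(e[:,0]))<2];s=np.polyfit(e[:,1],e[:,0],1);print("edge",np.degrees(np.arctan(s[0])),np.polyval(s,0))
# rotor tube arm midline z=66 
for (a,b) in ((268,322),(385,430)):
    q=[]
    for u in range(a,b,6):
        col=cv2.GaussianBlur(g,(1,3),0)[:,u]
        c=col[100:125]; gr=np.diff(c); lo=np.argmin(gr[10:])+10
        q.append(dk(wray(P,R,u,100.5+lo,66)))
    q=np.array(q);print("arm lower edge",np.median(q,0))
S=lambda x,y:(225+x/5-.4,180+y/5-.4)
A,B=proj("side",[*W(0,25),120]),proj("side",[*W(0,25),100]);print("needle/cap side crop px",(A-[225,180]+.4)*5,(B-[225,180]+.4)*5)
E
```

```text
[[128.  115.  102.5 127.5]
 [152.  115.  102.5 127.5]
 [176.  115.  102.5 127.5]
 [200.  116.  105.5 126.5]
 [224.  116.  105.5 126.5]]
probe q deg 0.47228884710144053 x at y=25 -3.293335938584532 x at 120 -2.510233638802216
edge 0.3344459319507071 -137.48644106349772
arm lower edge [ -7.12196052 -19.69189047]
arm lower edge [  -8.94097655 -124.45298023]
needle/cap side crop px [212.15301778 263.21585579] [213.83612764 288.78533574]
```

Probe direction reads −0.14° relative to the deck edge, and the rotor about −0.5°. For the needle over the cap, I want a close oblique wrist view along deck +y, so I'm checking feasibility first.

```bash
python3 - <<'E'
from h import *
T=np.array(calibration("wrist")['tool_from_camera'])
yd=np.array([*(Rd@[0,1]),0]);xd=np.array([*(Rd@[1,0]),0]);up=np.array([0,0,1.])
N=np.array([*W(0,25),110])
for dep in (40,45,50,55):
  for dist in (260,300):
    a=np.radians(dep);look=np.cos(a)*yd-np.sin(a)*up
    zc=-look; xc=xd; yc=np.cross(zc,xc)
    Rc=np.column_stack([xc,yc,zc]); cam=N-dist*look
    R=Rc@T[:3,:3].T; U,_,Vt=np.linalg.svd(R);R=U@Vt
    P=cam-R@T[:3,3]
    print(dep,dist,P.round(),"toolz",R[:,2].round(2),"tip",(P+25*R[:,2]).round(), ik(P,R))
E
```

```text
40 260 [ 518. -191.  163.] toolz [ 0.09  0.92 -0.39] tip [ 520. -168.  153.] [ -37.22499423   38.74943006    7.89889089  -53.74708693 -102.36084893
 -138.57502991]
40 300 [ 515. -222.  189.] toolz [ 0.09  0.92 -0.39] tip [ 517. -199.  179.] [ -39.22610677   38.28584133   11.2227315   -53.28450408 -106.02104583
 -140.64128568]
45 260 [ 518. -186.  173.] toolz [ 0.09  0.88 -0.47] tip [ 521. -164.  162.] [ -35.38817384   35.34773359    6.57315296  -51.28088805  -99.11738132
 -140.51774787]
45 300 [ 515. -214.  201.] toolz [ 0.09  0.88 -0.47] tip [ 518. -192.  190.] [ -37.30345202   34.72068181    9.84967563  -50.79759809 -102.90132374
 -142.5142299 ]
50 260 [ 519. -180.  183.] toolz [ 0.09  0.84 -0.54] tip [ 521. -159.  169.] [ -33.23811332   32.01253745    5.18867831  -48.68266843  -95.81336429
 -142.74509763]
50 300 [ 516. -206.  214.] toolz [ 0.09  0.84 -0.54] tip [ 518. -185.  200.] [ -35.05174767   31.22501797    8.42191606  -48.18229     -99.71316271
 -144.67792692]
55 260 [ 520. -174.  192.] toolz [ 0.08  0.79 -0.61] tip [ 522. -154.  177.] [ -30.75177959   28.76633309    3.73482391  -45.91446461  -92.44961326
 -145.29517566]
55 300 [ 517. -196.  225.] toolz [ 0.08  0.79 -0.61] tip [ 519. -177.  210.] [ -32.44352372   27.822375      6.92911432  -45.39972683  -96.45642912
 -147.17079355]
```

```bash
cat >> h.py <<'E'
def oblique(dep=45,dist=300):
    T=np.array(calibration("wrist")['tool_from_camera'])
    yd=np.array([*(Rd@[0,1]),0]);xd=np.array([*(Rd@[1,0]),0]);up=np.array([0,0,1.])
    N=np.array([*W(0,25),110]);a=np.radians(dep);look=np.cos(a)*yd-np.sin(a)*up
    zc=-look;Rc=np.column_stack([xd,np.cross(zc,xd),zc]);cam=N-dist*look
    R=Rc@T[:3,:3].T;U,_,Vt=np.linalg.svd(R);R=U@Vt
    return cam-R@T[:3,3],R,yd
E
python3 - <<'E'
from h import *
P,R,yd=oblique()
line_to([440,-250,310],None,300)
move_pose(P-60*yd+[0,0,60],R); line_to(P,None,200); sleep(.2)
P,R=np.array(read_tcp_pos()),np.array(read_eef_rot())
p,d=capture("wrist");np.savez("pics/w7.npz",p=p,d=d,P=P,R=R);cv2.imwrite("pics/w7.png",p[:,:,::-1]);print(read_time(),P)
cv2.imwrite("pics/w7c.png",cv2.resize(p[120:280,180:380,::-1],None,fx=4,fy=3.75,interpolation=2))
E
```

```text
32.8417 [ 515.69304059 -215.5271638   202.35645062]
```

View pics/w7.png

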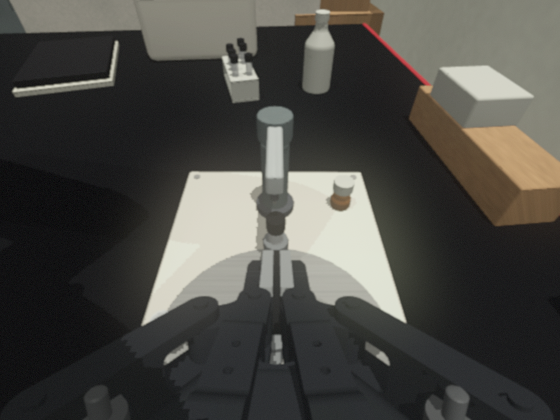

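View pics/w7c.png

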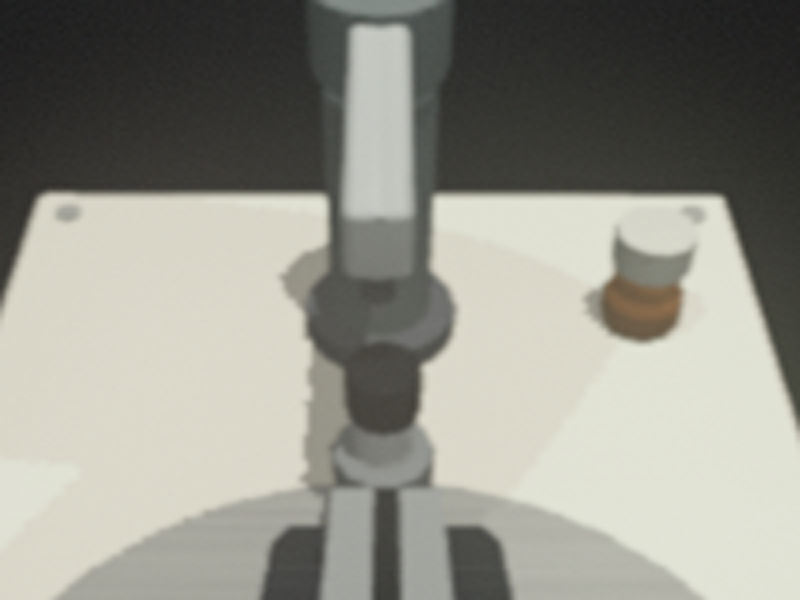

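In this view the needle is at x≈377 in the crop and the cap centre at 383, so it is about 1.5 mm off (75 px = 20 mm). I have time for one gentle nudge of about 0.8°.

```bash
python3 - <<'E'
from h import *
P,R,yd=oblique()
line_to(P-60*yd+[0,0,60],None,250)
move_pose([*W(-75,-5),260],down(th-np.pi/2)); print(read_time())
move_pose(*pf(-13,245)); line_to(pf(-13,162)[0],None,180,stop_force=8)
for a in (-4,-2,-.9): line_to(*pf(a,162),speed=20)
sleep(.1)
line_to(pf(-13,162)[0],None,70)
line_to(pf(-13,245)[0],None,220)
move_pose([*W(-75,-5),245],down(th-np.pi/2)); sleep(.2)
P,R=np.array(read_tcp_pos()),np.array(read_eef_rot())
p,d=capture("wrist");np.savez("pics/w8.npz",p=p,d=d,P=P,R=R);cv2.imwrite("pics/w8c.png",cv2.resize(p[0:240,50:360,::-1],None,fx=2.5,fy=2.5,interpolation=2));print(read_time())
p,_=capture("side");cv2.imwrite("pics/s8c.png",cv2.resize(p[180:345,205:340,::-1],None,fx=3,fy=3,interpolation=2))
g6=np.load("pics/w6.npz")['p'].max(2).astype(float)
for g in (g6,p*0+0) if 0 else (g6,np.load("pics/w8.npz")['p'].max(2).astype(float)):
    for u in (135,222):
        c=g[95:140,u];i=np.where(c>160)[0];j=np.where(np.diff(c[:20])>8)[0]; print(u,c[5:15].tolist(),c[28:40].tolist())
E
```

```text
36.5083
40.3417
135 [89.0, 91.0, 112.0, 153.0, 178.0, 187.0, 193.0, 198.0, 201.0, 199.0] [196.0, 192.0, 185.0, 173.0, 155.0, 114.0, 87.0, 82.0, 84.0, 84.0, 85.0, 102.0]
222 [210.0, 209.0, 199.0, 172.0, 174.0, 187.0, 196.0, 205.0, 209.0, 208.0] [200.0, 198.0, 188.0, 174.0, 157.0, 134.0, 140.0, 146.0, 145.0, 149.0, 157.0, 158.0]
135 [89.0, 103.0, 144.0, 175.0, 186.0, 191.0, 196.0, 200.0, 200.0, 197.0] [194.0, 185.0, 177.0, 161.0, 129.0, 92.0, 81.0, 84.0, 83.0, 83.0, 85.0, 107.0]
222 [196.0, 167.0, 174.0, 189.0, 199.0, 206.0, 208.0, 208.0, 206.0, 205.0] [187.0, 176.0, 157.0, 137.0, 142.0, 147.0, 145.0, 145.0, 146.0, 150.0, 158.0, 173.0]
```

View pics/w8c.png

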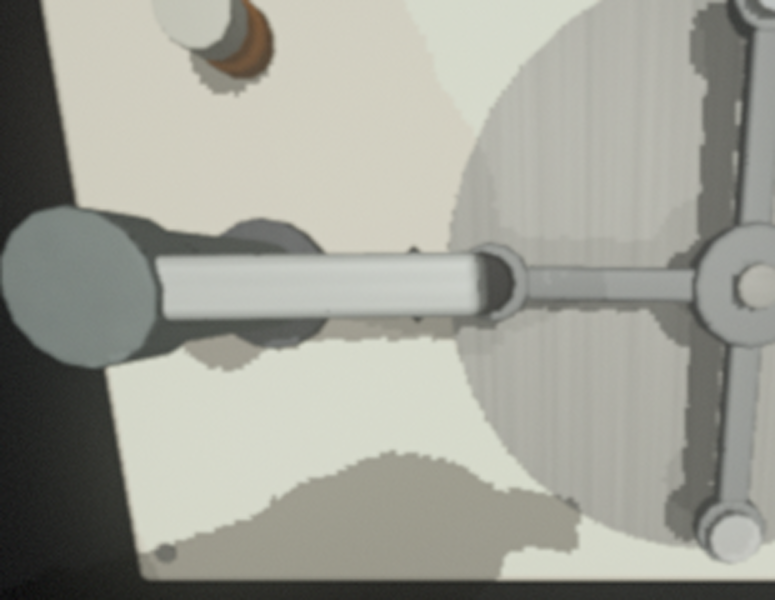

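View pics/s8c.png

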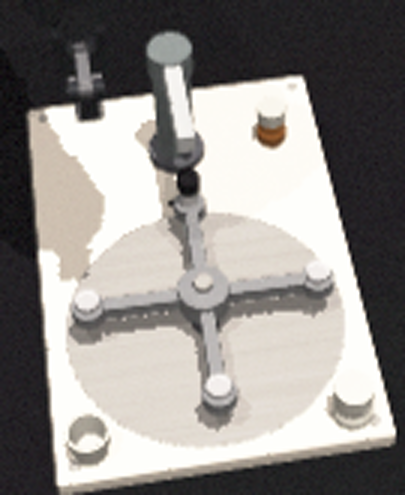

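The probe tip moved about 2 px (around 1.5 mm). Its centreline (row 284) now matches the cap and tube arm (row 284), and the arrow's barbs show evenly on both sides. The tool is clear, so I'm handing in.

```bash
python3 - <<'E'
from plant import *
print(read_wrist_force(),read_time()); sign_off()
E
```

```text
[ 0.33043401 -0.05178878  1.15747073] 40.3917
the job is handed in; nothing more can be done
```

I turned the rotor about 170° clockwise by pushing one bare arm with the shut fingers, which put the tube at the station. I then swung the probe arm round in three pushes, the last two small corrections, until its needle stood over the cap. I handed in at 40.4 s with the tool clear of everything.

- **Tube at station:** the wrist view put the rotor within about 0.7° of zero on the negative side. The overhead view read +0.7°. They differ by about 2 mm at the cap, roughly the cameras' calibration error, so I did not push the rotor again.
- **Needle over cap:** an oblique close-up showed the needle about 1.5 mm off the cap's middle, so I nudged the probe about 1.5 mm more. In the last wrist view the probe arm lines up with the cap and the tube's arm to about 1 mm. I did not repeat the oblique view after that nudge.
- **Force:** readings stayed near 1 N at every sampled point, with none taken during the final nudge.
- **Other things:** in the last views the vial, cup and jar stand where they were. I did not check the rack, wash bottle, bin and tips box again at the end, but the tool never went near them at their height.

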